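Unlatch and open the battery cage

TASK

Open the battery cage on the bench: lift the gate's latch bar by its red thumb grip over the lip of the yellow catch, feeling your way: never press hard on the catch, neither up into the rubber buffer above the bar nor by pulling the gate before the bar is free; then swing the gate steadily (no flinging) all the way open to its stop. Let the bar drop back down, let go, and leave the battery packs and everything else on the bench where they are.

Things in the scene. Friction and masses are not known exactly. Their poses are not given: they have to be found in the camera images.
- gate (a joint): Angle of the yellow-framed clear gate on the cage's front, rad: 0 shut, grows as it swings out, 1.48 = its stop (fully open). About 0.12 N m of hinge friction: it stays where it is left. Gate 190 mm wide, 12 mm thick, top edge 165 mm above the bench.
- gate_hinge (a point): Point on the gate's vertical hinge axis, 200 mm above the bench. Turns with the gate: the gate runs from it towards its -y; its -x is the outward normal, the way the gate opens (clockwise seen from above); z up.
- latch_bar (a joint): Angle of the steel latch bar, rad: 0 level (down, on its rest), grows as the free end is lifted, at most 0.5. It pivots on the gate above its top edge and falls by its own weight (160 to 280 g). 165 mm long, 10 thick, 12 high; free end 140 mm from the pivot, 40 mm past the gate's edge, in the catch.
- bar_pivot (a point): The bar's pivot on its centre line, 90 mm from the hinge axis, 200 mm above the bench. Pivot axis is its x (gate normal, +x inward); the free end lies towards its -y. Tilts with the bar.
- bar_grip (a point): Middle of the upright red thumb grip on the bar: 14 mm thick (x, gate normal), 26 wide (y, along the bar), its top 18 mm above this point. The point is 68 mm from the pivot towards the free end and 20 mm above the bar's centre line: 220 mm above the bench when down. Free space above, and on both faces down to the gate's top edge.
- catch: Dark fixed post beside the gate's free edge, with the yellow C-shaped catch on it (up to 265 mm above the bench). Origin at bench level under the catch's centre, 125 mm from the bar's pivot; axes as the cage's. The catch, 10 mm wide along the bar, must never take more than 10 N, from the bar or the robot.
- catch_ref (a point): Fixed point on the post above catch, at the level bar's height; it does NOT show how high the catch is clamped, which varies: with the bar level, the top of its front lip is 6 to 34 mm above the bar's underside. A front nose hangs down over the lip: the mouth between them is 20 mm high, for the 12 mm bar (3 mm behind both).
- buffer_ref (a point): Same point, for the black rubber buffer behind the nose, its free underside 1 mm below the nose's: sprung, 6 N per mm. Lifting the bar into it is felt at the grip as 1.8 times its force. Pressed well into it, the bar is caught behind the nose; let back down 0.5 to 1.5 mm at the grip from first touch, it comes out between nose and lip.
- cage: Battery cage fixed on the bench: base 235 x 270 x 12 mm, dark frame 165 mm high, clear sides, open top, black charger inside. Origin under its middle; its front, with the gate 105 mm away, is -x.
- pack_a: black battery pack with orange band, 60 x 50 x 54 mm, loose on the cage floor behind the gate; leave alone
- pack_b: second battery pack, same as pack_a; leave alone
- screwdriver: screwdriver lying on the bench; leave alone
- wrench: steel wrench lying on the bench; leave alone
- mug: blue mug, 80 mm across; leave alone
- spray_can: can with red band, 56 mm across, 160 mm tall; leave alone
- tape_roll: blue roll of tape lying flat, 100 mm across; leave alone
- screw_jar: glass jar with steel cap, 60 mm across, 75 mm tall; leave alone

How it is judged:
By the outcome, as a careful person would: the job done as asked, in the order asked, and still so for the second after the job is handed in, with the robot touching nothing.
It also fails if it takes over 48 s, if anything falls off the work surface, if the arm or the gripper's body presses on something with over 40 N, if the wrist force passes 120 N, or if a joint passes its speed limit or range.

ROBOT

A 7-joint arm with a two-finger parallel gripper is mounted at the origin on the work surface. World frame = base frame: x ahead of the robot, y to its left, z up, the work surface at z = 0. Lengths are in mm, angles in rad, forces in N, time in s.
With the tool pointing down it reaches from about 400 to 875 mm from the base axis. Payload 6.5 kg.
Tool frame: the origin (TCP) lies at the centre of the arm's flange, where the gripper is bolted on; the fingertips stand 173 mm ahead of it and the grasp point (between the pads) lies 155 mm ahead of it; z points along the fingers, y is the direction in which the jaws open and shut (so a half turn about z gives the same grasp; the last joint's range is limited). The gripper opens to 85 mm and grips with 20 to 120 N. Pads are 22 mm wide; open, the fingers measure 114 mm over their backs; the gripper's body (76 mm by 85 mm) begins 54 mm behind the grasp point. The pads swing forward as they close: fully open they stand 13 mm farther back than shut.
Start: joints at [1.071, 0.536, -0.004, 1.538, 0.003, 1.067, -0.071], TCP at [273.209, -589.786, 404.69] pointing down, gripper open.
Joint ranges: [-2.7, 2.7], [-0.37, 2.16], [-1.27, 1.26], [0.24, 2.4], [-1.31, 4.45], [0.19, 1.91], [-2.76, 2.76]. Speed limits (rad/s): [2.39, 2.39, 3.14, 3.14, 3.14, 3.14, 3.14].

INTERFACE

Orientations are given as a unit quaternion [w, x, y, z].
In Python, from bench import bot gives the robot as it stands.
- The arm moves only by the shell command python3 -m jog 'ROWS'. ROWS is a JSON object of lists of equal length, an entry for each row: "angular": the turn, a rotation vector about the tool's x, y, z in units of 6 degrees (1.0 is 6 degrees), a list of three; "travel": the shift along the tool's x, y, z in units of 30 mm (1.0 is 30 mm), a list of three; "fingers": the gripper command: -1 is fully open, 1 is shut, values between are in proportion. In form: {"angular": [[wx, wy, wz], ...], "travel": [[dx, dy, dz], ...], "fingers": [fingers, ...]}. A call has 1 to 20 rows; each row shifts and turns the commanded pose from where the row before left it, along the tool's axes as they then stand; what a row does not reach is not made up. A row lasts 1/8 s, in which the tool goes at most 62.5 mm and 10.7 degrees, less where a joint would pass 70% of its speed; a pose out of reach is approached as far as the arm can. A call is refused whole if a number of a shift passes 1 or a number of a turn 1, either way. A call with a gripper value outside its range is refused whole. The fingers move at their own pace and stop on an object; the grip force is fixed at half the most. Time passes only in rows, so rows that do not move let the fingers close. It gives the time, the measured TCP pose, the force and the opening at its end, in the units of the state.
- bot.get_obs(): the state, without advancing time (a new reading comes with each control period).
- bot.camera(name): name is "scene" or "top" or "wrist"; returns a dict with "color" (480x640x3 uint8, red, green, blue), "depth" (480x640 float32, mm along the optical axis (not along the pixel's ray), 0 where there is no reading), "fx", "fy", "cx", "cy" (pixels), "xyz" and "orientation" of the camera in the world. Camera axes: x right, y up, looking along -z (the intrinsics and any distortion apply to the point x, -y, -z); pixel columns grow to the right and rows downward; lengths in mm; the calibration is good to about 2 mm. A picture is of the moment at which its call begins.
- bot.finish_job(): hands the job in, once; it reports no verdict.
The state is a dict: "clock": time; "joint_positions": joint angles; "dq": joint speeds; "effort": joint torques, N m; "eef_pos": TCP position; "tool_rot": TCP orientation; "wrist_force": force on the tool from outside, world axes, zero at the start; "wrist_torque": the same for the moment, N m; "width": opening from 0.0 (shut) to 1.0 (fully open).
Only numpy, scipy, OpenCV 4.12 (cv2) and the standard library are available. Lean on these libraries where they do the work, as an engineer would, in place of code of your own. Each camera call takes 0.05 s, during which the arm holds its last target.

## Working session

There is one attempt and no reset: what is moved stays moved. The work goes in short steps, Python scripts to look and compute and a shell command to move; the robot and the scene stay as the last step left them, time stands still between calls to the robot, and variables do not carry over. Pictures are saved under pics/ and viewed, and the job is handed in when it is done.

```bash
ls -la; mkdir -p pics; python3 - <<'E'
from bench import bot
import cv2, numpy as np, pickle
o=bot.get_obs(); print(o)
for n in ["scene","top","wrist"]:
    c=bot.camera(n); pickle.dump(c,open(f"/tmp/{n}0.pkl","wb"))
    cv2.imwrite(f"pics/{n}0.png",c["color"][:,:,::-1])
    print(n,{k:c[k] for k in c if k not in("color","depth")})
E
```

```text
total 12
drwxr-xr-x  3 agent agent 4096 Dec  6 21:28 .
drwxr-xr-x 23 root  root  4096 Dec  6 21:28 ..
drwxr-xr-x  2 agent agent 4096 Dec  6 21:28 pics
{'clock': 0.0, 'joint_positions': array([ 1.07082336,  0.53718508, -0.0044299 ,  1.53884121,  0.00259149,
        1.06730025, -0.07116551]), 'dq': array([ 2.36599555e-05,  4.04229341e-04, -1.47054152e-03, -1.88878527e-03,
        1.23673917e-03, -1.54397967e-03, -8.71961412e-04]), 'effort': array([-7.05389812e-05, -5.83420694e+01,  1.04845393e+00, -2.59102982e+01,
        1.22612121e-02,  9.60964069e-03,  2.92133507e-05]), 'eef_pos': array([ 273.06005242, -589.51099273,  403.81309953]), 'tool_rot': array([-8.28342880e-04,  9.76561620e-01,  2.15236279e-01, -2.45923109e-04]), 'wrist_force': array([-0.42486455, -1.33939484,  0.28332353]), 'wrist_torque': array([-0.02094059, -0.07561868, -0.03630561]), 'width': 1.0031146149605108}
scene {'fx': 522.7457877092297, 'fy': 522.7457877092297, 'cx': 317.84175366590074, 'cy': 235.92097594452358, 'xyz': array([1308.79405642, -405.61453055, 1131.43107055]), 'orientation': array([0.77964998, 0.29534647, 0.20323853, 0.5134301 ])}
top {'fx': 523.011250148535, 'fy': 523.011250148535, 'cx': 317.43156199867633, 'cy': 242.84520904943153, 'xyz': array([ 427.41839479,  -79.06594806, 1225.44723573]), 'orientation': array([-0.69918689, -0.03147791,  0.01698055,  0.71404377])}
wrist {'fx': 412.8736057713259, 'fy': 412.8736057713259, 'cx': 319.45122806160634, 'cy': 234.94655873992502, 'xyz': array([ 343.02796962, -557.24260677,  372.34845128]), 'orientation': array([ 0.83327397, -0.1263671 ,  0.08147315, -0.53202253])}
```

View pics/scene0.png

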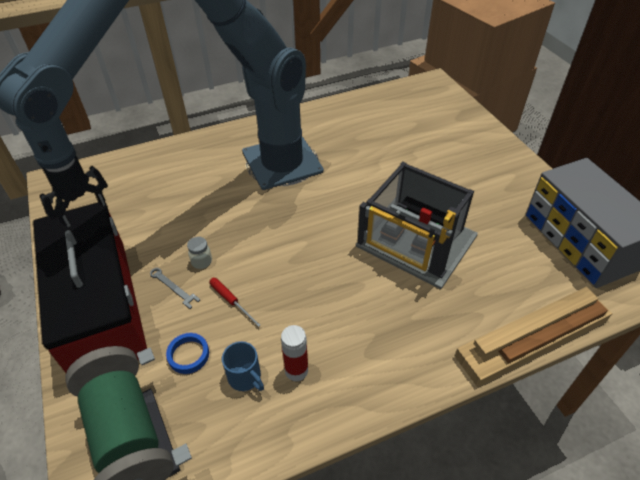

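View pics/top0.png

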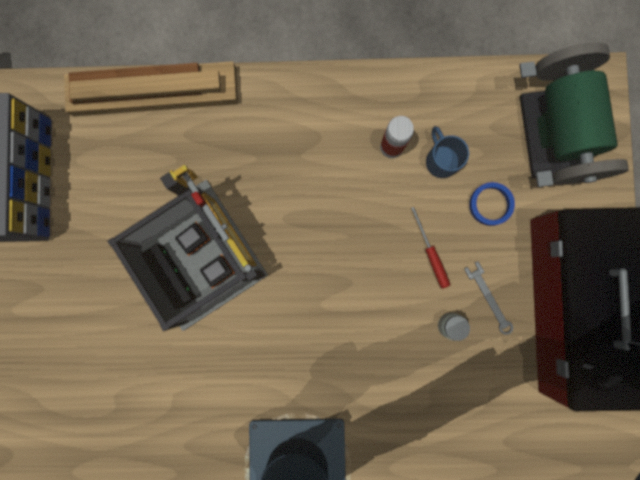

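View pics/wrist0.png

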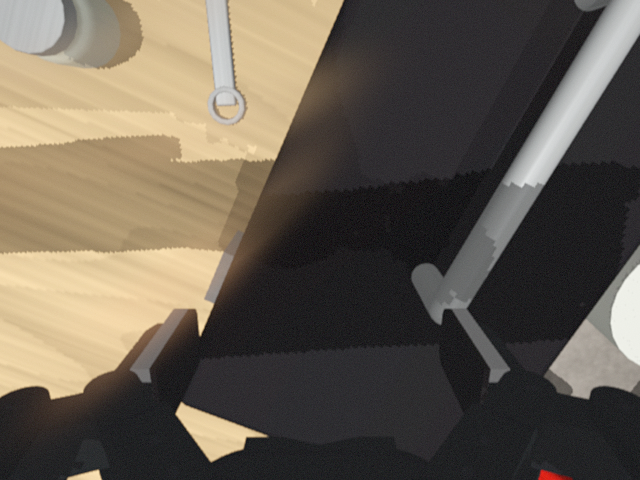

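The scene view shows the cage near (415,225), with the grip at (426,215) and the catch at (449,222). In the top view the catch is at (178,178), the grip at (197,198) and the hinge near (255,268). The rest of the clutter sits far to the right. Next I'll measure.

```bash
cat > h.py <<'E'
import numpy as np, cv2, pickle
from scipy.spatial.transform import Rotation as R
def rot(q): return R.from_quat([q[1],q[2],q[3],q[0]])
def deproj(c,u,v,d=None):
    if d is None: d=c["depth"][v,u]
    u=np.asarray(u,float);v=np.asarray(v,float)
    p=np.stack([(u-c["cx"])/c["fx"]*d,-(v-c["cy"])/c["fy"]*d,-d*np.ones_like(u)],-1)
    return rot(c["orientation"]).apply(p.reshape(-1,3)).reshape(p.shape)+c["xyz"]
def cloud(c):
    v,u=np.mgrid[0:480,0:640]; return deproj(c,u,v,c["depth"])
def proj(c,p):
    q=rot(c["orientation"]).inv().apply(np.atleast_2d(p)-c["xyz"])
    return np.stack([c["cx"]+c["fx"]*q[:,0]/-q[:,2], c["cy"]-c["fy"]*q[:,1]/-q[:,2]],-1)
E
python3 - <<'E'
from h import *
for n,(u0,v0,w,h) in {"top":(100,150,180,150),"scene":(340,150,150,140)}.items():
    c=pickle.load(open(f"/tmp/{n}0.pkl","rb"))
    im=c["color"][v0:v0+h,u0:u0+w,::-1]
    cv2.imwrite(f"pics/{n}0z.png",cv2.resize(im,None,fx=4,fy=4,interpolation=cv2.INTER_CUBIC))
    P=cloud(c); hsv=cv2.cvtColor(c["color"],cv2.COLOR_RGB2HSV)
    m=np.zeros((480,640),bool); m[v0:v0+h,u0:u0+w]=1
    red=m&((hsv[...,0]<8)|(hsv[...,0]>172))&(hsv[...,1]>150)&(hsv[...,2]>60)
    yel=m&(hsv[...,0]>18)&(hsv[...,0]<32)&(hsv[...,1]>170)&(hsv[...,2]>80)
    for nm,k in (("red",red),("yel",yel)):
        p=P[k]; print(n,nm,len(p)); 
        for lo,hi in ((0,150),(150,180),(180,215),(215,233),(233,300)):
            q=p[(p[:,2]>lo)&(p[:,2]<hi)]
            if len(q): print(lo,hi,len(q),np.median(q,0).round(1),q.min(0).round(1),q.max(0).round(1))
E
```

```text
top red 91
215 233 5 [579.4 161.1 231.5] [575.9 159.3 230.3] [597.2 167.1 232.5]
233 300 86 [586.3 167.8 238.3] [575.3 157.7 234.1] [596.4 178.6 242.6]
top yel 4
150 180 1 [591.2 166.5 167.1] [591.2 166.5 167.1] [591.2 166.5 167.1]
215 233 1 [641.1 189.4 219.4] [641.1 189.4 219.4] [641.1 189.4 219.4]
233 300 2 [629.4 198.2 253.9] [623.  191.4 253.3] [635.8 205.1 254.5]
scene red 139
0 150 6 [453.5 291.5  59.6] [434.2 272.7  55.9] [460.5 293.2  64.5]
180 215 37 [593.9 163.5 209.2] [583.5 158.3 199.6] [602.3 174.5 214.9]
215 233 53 [593.5 164.2 224.8] [579.  157.9 216.2] [602.9 175.6 232.9]
233 300 43 [589.  166.5 235.4] [577.2 154.6 233.1] [601.5 175.6 238.6]
scene yel 813
0 150 289 [563.3 147.6  61.1] [464.1  83.1  27.8] [620.6 312.4 149.5]
150 180 361 [544.3 136.5 161.3] [462.8  83.1 150.1] [649.  205.7 179.7]
180 215 58 [644.7 189.  203.5] [625.4 180.6 181.2] [648.9 214.  214.7]
215 233 15 [636.8 210.3 220.1] [633.9 181.6 215.1] [645.5 213.1 229.3]
233 300 87 [638.9 196.3 249.8] [621.3 180.  233.6] [648.3 214.3 256.1]
```

```bash
python3 -c "print(1)"
```

```text
1
```

View pics/top0z.png

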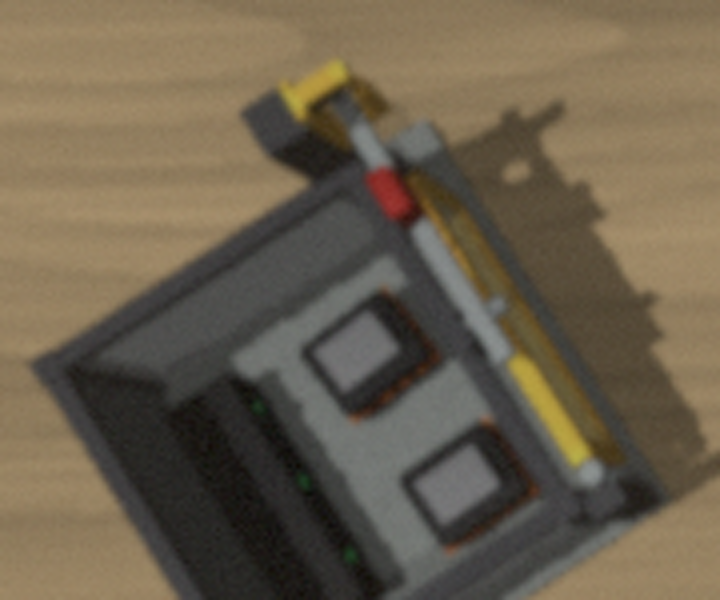

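View pics/scene0z.png

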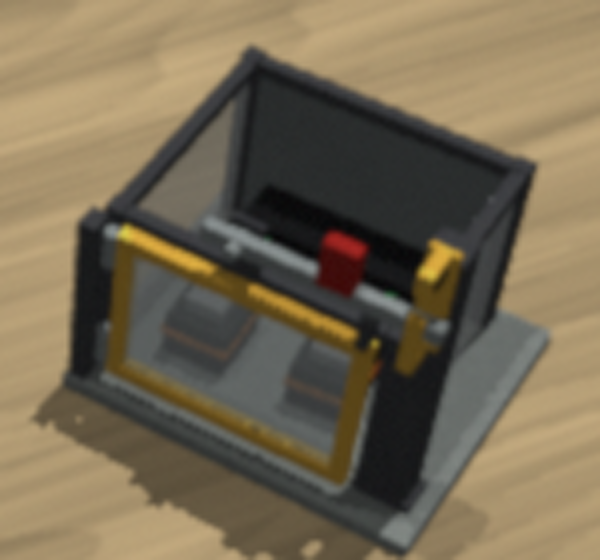

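```bash
python3 - <<'E'
from h import *
from scipy.optimize import least_squares
ct=pickle.load(open("/tmp/top0.pkl","rb")); cs=pickle.load(open("/tmp/scene0.pkl","rb"))
# gate front plane (scene): yellow points
hsv=cv2.cvtColor(cs["color"],cv2.COLOR_RGB2HSV); P=cloud(cs)
m=np.zeros((480,640),bool); m[205:275,360:437]=1
yel=m&(hsv[...,0]>18)&(hsv[...,0]<32)&(hsv[...,1]>170)&(hsv[...,2]>80)
p=P[yel]; p=p[(p[:,2]>25)&(p[:,2]<163)]
a=np.polyfit(p[:,0],p[:,1],1)
for _ in range(6):
    r=(p[:,1]-np.polyval(a,p[:,0]))/np.hypot(1,a[0]); k=abs(r-np.median(r))<4; a=np.polyfit(p[k,0],p[k,1],1)
print("scene gate front: yaw",np.degrees(np.arctan(a[0])),"n",k.sum(),"y at x=540",np.polyval(a,540), r[k].std())
# bar in top: grey pts at z 190-210
Pt=cloud(ct); q=Pt[150:300,100:280].reshape(-1,3); col=ct["color"][150:300,100:280].reshape(-1,3)
for lo,hi in ((203,210),(196,203)):
    b=q[(q[:,2]>lo)&(q[:,2]<hi)]; print(lo,len(b)); 
    if len(b)>5:
        c=b.mean(0)[:2]; 
        for _ in range(4):
            u,s,vt=np.linalg.svd(b[:,:2]-b[:,:2].mean(0)); r=(b[:,:2]-b[:,:2].mean(0))@vt[1]; 
            b=b[abs(r)<max(2*r.std(),6)]
        d=vt[0]; print("bar",np.degrees(np.arctan2(d[1],d[0])),b.mean(0),len(b), ((b[:,:2]-b[:,:2].mean(0))@d).min(),((b[:,:2]-b[:,:2].mean(0))@d).max(), r.std())
h2=cv2.cvtColor(ct["color"],cv2.COLOR_RGB2HSV)
m=np.zeros((480,640),bool); m[180:215,180:215]=1
red=m&((h2[...,0]<8)|(h2[...,0]>172))&(h2[...,1]>150)&(h2[...,2]>40)
v,u=np.nonzero(red); w=deproj(ct,u.astype(float),v.astype(float),(ct["xyz"][2]-238)*np.ones(len(u)))
print("red rect",cv2.minAreaRect(w[:,:2].astype(np.float32)))
E
```

```text
scene gate front: yaw 31.969552690896997 n 451 y at x=540 131.86463739190233 1.7089426299057469
203 368
bar -148.19165152273763 [568.85722075 157.32809235 206.6606503 ] 311 -85.25564557762414 70.14721966393604 3.2263767284523963
196 69
bar -142.1812887518355 [566.26328061 156.64670595 200.02329438] 57 -86.2279817198762 68.19295372224346 8.810831375609306
red rect ((583.3391723632812, 164.02745056152344), (25.27748680114746, 14.352832794189453), 25.383996963500977)
```

```bash
python3 -m jog '{"angular":[[0,0,-0.4],[0,0,-0.4],[0,0,-0.37],[0,0,0],[0,0,0],[0,0,0],[0,0,0],[0,0,0],[0,0,0],[0,0,0],[0,0,0],[0,0,0]],"travel":[[0,0,-0.7],[0,0,-1],[0,0,-1],[0.3,-0.2,-0.7],[0.7,-0.5,0],[1,-0.72,0],[1,-0.72,0],[1,-0.72,0],[1,-0.72,0],[1,-0.72,0],[1,-0.72,0],[1,-0.72,0]],"fingers":[-1,-1,-1,-1,-1,-1,-1,-1,-1,-1,-1,-1]}'
```

```text
clock: 1.65
eef_pos: [386.4, -314.8, 506.4]
tool_rot: [-0.0, 0.962, 0.274, -0.0]
wrist_force: [0.2, 0.9, 0.2]
width: 0.998
```

```bash
python3 -m jog '{"angular":[[0,0,0],[0,0,0],[0,0,0],[0,0,0],[0,0,0],[0,0,0],[0,0,0],[0,0,0],[0,0,0],[0,0,0],[0,0,0],[0,0,0],[0,0,0],[0,0,0],[0,0,0],[0,0,0]],"travel":[[1,-0.72,0],[1,-0.72,0],[1,-0.72,0],[1,-0.72,0],[1,-0.72,0],[1,-0.72,0],[1,-0.72,0],[1,-0.72,0],[1,-0.72,0],[1,-0.72,0],[1,-0.72,0],[1,-0.72,0],[0.8,-0.6,0],[0.5,-0.4,0],[0.2,-0.2,0],[0,0,0]],"fingers":[-1,-1,-1,-1,-1,-1,-1,-1,-1,-1,-1,-1,-1,-1,-1,-1]}'
python3 - <<'E'
from h import *
from bench import bot
o=bot.get_obs(); print(o["eef_pos"],o["joint_positions"].round(3),rot(o["tool_rot"]).as_matrix().round(4))
c=bot.camera("wrist"); pickle.dump((c,o),open("/tmp/wrist1.pkl","wb")); cv2.imwrite("pics/wrist1.png",c["color"][:,:,::-1])
E
```

```text
clock: 3.65
eef_pos: [573.9, 147.6, 506.5]
tool_rot: [0.0, 0.962, 0.275, -0.0]
wrist_force: [0.4, 0.0, 0.8]
width: 0.998
[573.90221625 147.62130302 506.54920407] [ 0.025  0.39  -0.477  1.552  0.185  1.245 -1.495] [[ 8.492e-01  5.280e-01 -5.000e-04]
 [ 5.280e-01 -8.492e-01 -5.000e-04]
 [-7.000e-04  1.000e-04 -1.000e+00]]
```

View pics/wrist1.png

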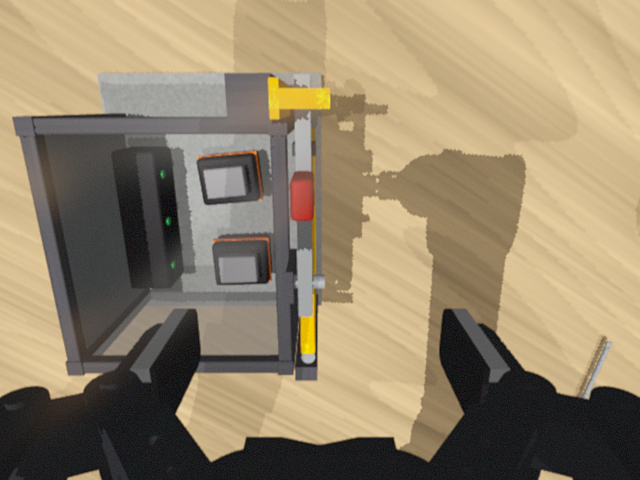

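The wrist view shows the bar running vertically from (308,358), the hinge pin, to the catch at (300,97). The grip spans (291–313, 172–220), and the pivot bolt is near (318,283).

```bash
python3 - <<'E'
from h import *
c,o=pickle.load(open("/tmp/wrist1.pkl","rb")); P=cloud(c)
print("cam tool frame", rot(o["tool_rot"]).inv().apply(c["xyz"]-o["eef_pos"]))
z=cv2.resize(c["color"][60:400,230:370,::-1],None,fx=4,fy=4,interpolation=cv2.INTER_CUBIC)
cv2.imwrite("pics/w1a.png",z[:600]); cv2.imwrite("pics/w1b.png",z[760:])
hsv=cv2.cvtColor(c["color"],cv2.COLOR_RGB2HSV)
red=((hsv[...,0]<8)|(hsv[...,0]>172))&(hsv[...,1]>150)&(hsv[...,2]>60)
red[:, :280]=0; red[:,330:]=0; red[:160]=0;red[230:]=0
p=P[red]; top=p[p[:,2]>233]
R0=rot(o["tool_rot"]).as_matrix(); d=R0[:2,0]; n=R0[:2,1]
print("red top",len(top),np.median(top,0),top.mean(0)); 
def ext(q): 
    s=q[:,:2]@d; t=q[:,:2]@n; print(" along d",s.min(),s.max()," n",t.min(),t.max(), "center xy",(s.min()+s.max())/2*d+(t.min()+t.max())/2*n)
ext(top)
b=P[100:320,285:325].reshape(-1,3); b=b[(b[:,2]>203)&(b[:,2]<209)]; ext(b)
a=np.polyfit(b[:,:2]@d,b[:,:2]@n,1); print("bar slope deg vs tool x",np.degrees(np.arctan(a[0])),"n at d=",np.polyval(a,[(585*d[0]+167*d[1])]), len(b))
y=(hsv[...,0]>18)&(hsv[...,0]<34)&(hsv[...,1]>150)&(hsv[...,2]>80); y[:,:255]=0;y[:,345:]=0
q=P[y&(np.arange(480)[:,None]<130)]; 
for lo in range(190,270,5):
    k=q[(q[:,2]>=lo)&(q[:,2]<lo+5)]
    if len(k): print(lo,len(k)); ext(k)
for u,v in ((307,358),(307,345),(318,283),(302,196)): print(u,v,P[v,u], P[v,u,:2]@d,P[v,u,:2]@n)
E
```

```text
cam tool frame [77.02605154  0.25916176 31.53469725]
red top 767 [588.30921357 168.65904132 236.98997567] [588.72950338 168.59647276 238.49072353]
 along d 576.6961440459105 642.3225335990885  n 161.1312614179555 177.94836441836316 center xy [607.12962609 177.87314156]
 along d 496.5493302436137 641.2268285206687  n 154.54357032237894 181.36267008476275 center xy [571.79557666 157.77069032]
bar slope deg vs tool x -0.35720202701888093 n at d= [167.43023679] 2535
190 2
 along d 654.1692573793567 654.790487459918  n 157.0143161655305 157.01834263049463 center xy [638.70632095 212.25479169]
195 4
 along d 636.864280339989 653.7963093073248  n 157.04892428247516 157.21747010548606 center xy [630.99806963 207.32414746]
200 11
 along d 641.2091620714838 654.942582255983  n 157.07315063535702 170.87584295606857 center xy [636.94217894 202.96420033]
205 15
 along d 634.690940886105 655.1718932132678  n 152.2938180696278 172.1655306244112 center xy [633.35051205 202.78551369]
210 6
 along d 634.8191406472683 654.879560033206  n 152.1144191723157 157.1457174374777 center xy [629.26787633 209.1
[... 817 characters left out ...]
655.2861428058519  n 157.01585675670344 157.1833750877444 center xy [633.31503694 208.80439213]
250 1315
 along d 636.4650621517162 656.2814553577748  n 152.0155446347539 182.93334349134201 center xy [637.34442727 199.0929322 ]
255 115
 along d 636.5267691714155 655.2526349060616  n 152.2431785346373 182.82784145154812 center xy [636.96602906 198.78573385]
307 358 [453.18909705  84.97971777 158.84449072] 429.7284002851044 167.1386961611438
307 345 [467.61074053  93.58278625 164.63936479] 446.5182994611561 167.44813076110105
318 283 [536.80680252 125.28584328 204.30106203] 522.0213403404124 177.0641203147703
302 196 [591.53829784 170.15470607 237.83746566] 592.1929989800828 167.86154208499622
```

View pics/w1a.png

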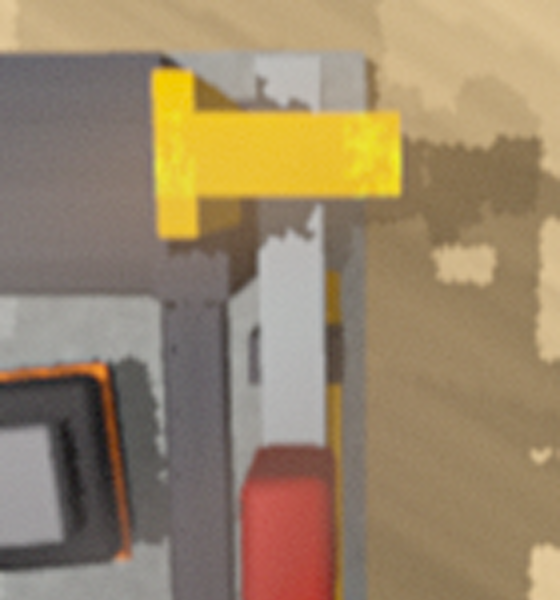

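View pics/w1b.png

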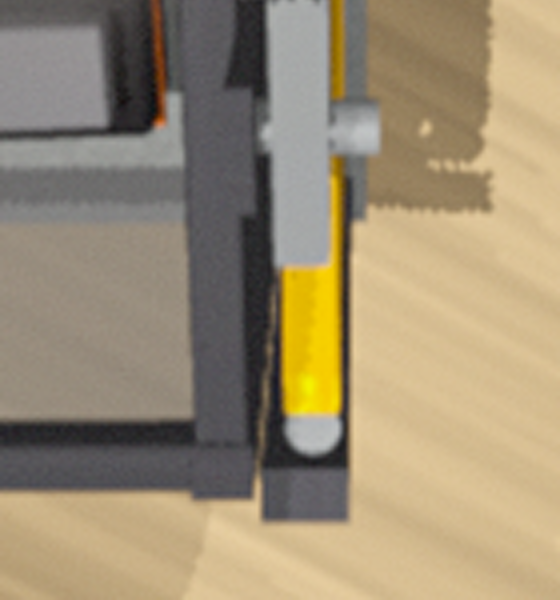

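```bash
python3 -m jog '{"angular":[[0,0,0],[0,0,0],[0,0,0],[0,0,0],[0,0,0],[0,0,0],[0,0,0],[0,0,0]],"travel":[[0.4,-0.2,0.3],[0.4,-0.14,0.6],[0,0,0.8],[0,0,0.8],[0,0,0.8],[0,0,0.7],[0,0,0.3],[0,0,0]],"fingers":[-1,-0.6,-0.3,-0.2,-0.1,0,0,0]}'
python3 - <<'E'
from h import *
from bench import bot
o=bot.get_obs(); print(o["eef_pos"],o["joint_positions"].round(3),o["wrist_force"],o["width"])
c=bot.camera("wrist"); pickle.dump((c,o),open("/tmp/wrist2.pkl","wb")); cv2.imwrite("pics/wrist2.png",c["color"][:,:,::-1])
E
```

```text
clock: 4.7
eef_pos: [589.0, 169.3, 376.7]
tool_rot: [-0.0, 0.962, 0.275, -0.001]
wrist_force: [0.9, 0.1, -0.2]
width: 0.502
[589.0148302  169.2861394  376.69196334] [-0.033  0.545 -0.449  1.646  0.268  1.013 -1.582] [ 0.93714419  0.05316027 -0.2410977 ] 0.5015406088146761
```

View pics/wrist2.png

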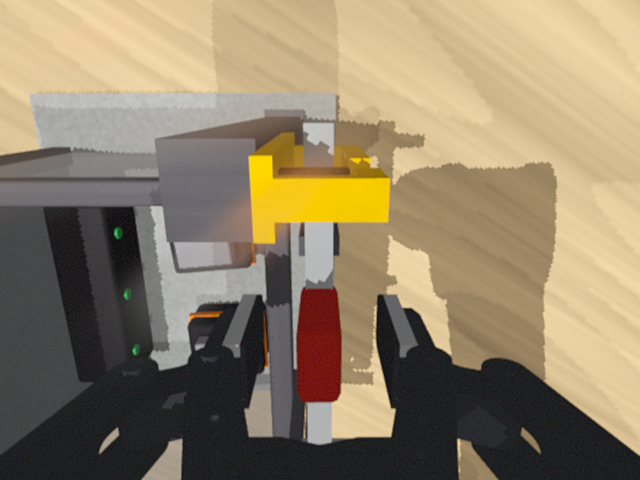

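The grip at (319,345) is centred between the pads at x = 263 and 377, so I'll close on it.

```bash
python3 -m jog '{"angular":[[0,0,0],[0,0,0],[0,0,0],[0,0,0]],"travel":[[0,0,0],[0,0,0],[0,0,0],[0,0,0]],"fingers":[0.3,0.5,0.6,0.64]}';  python3 -m jog '{"angular":[[0,0,0],[0,0,0],[0,0,0],[0,0,0]],"travel":[[0,0,0],[0,0,0],[0,0,0],[0,0,0]],"fingers":[0.68,0.75,1,1]}'
cat > st.py <<'E'
from h import *
from bench import bot
o=bot.get_obs(); Rm=rot(o["tool_rot"]).as_matrix(); D=np.array([.8480,.5299,0]);N=np.array([.5299,-.8480,0])
f=o["wrist_force"]; p=o["eef_pos"]; g=p+155*Rm[:,2]
print("t",o["clock"],"tcp",p.round(2),"F d,n,z",(f@D).round(2),(f@N).round(2),f[2].round(2),"T",o["wrist_torque"].round(2),"w",round(o["width"],3),"j7",o["joint_positions"][6].round(2))
print("grasp s,t,z",(g@D).round(2),(g@N).round(2),g[2].round(2),"tilt deg",np.degrees(np.arcsin(-Rm[:,2]@D)).round(2),"yaw",np.degrees(np.arctan2(-Rm[0,1]*-1*0+Rm[1,0],Rm[0,0])).round(2))
E
python3 st.py
```

```text
clock: 5.25
eef_pos: [589.1, 169.1, 377.9]
tool_rot: [0.0, 0.962, 0.275, 0.0]
wrist_force: [-0.2, 0.3, -0.3]
width: 0.181
clock: 5.75
eef_pos: [589.1, 169.1, 377.9]
tool_rot: [-0.0, 0.962, 0.275, 0.0]
wrist_force: [-1.3, -0.2, 4.6]
width: 0.154
t 5.75 tcp [589.1  169.14 377.91] F d,n,z -1.16 -0.53 4.6 T [-0.04  0.31 -0.  ] w 0.154 j7 -1.58
grasp s,t,z 589.21 168.73 222.91 tilt deg -0.01 yaw 31.88
```

```bash
python3 - <<'E'
from h import *
from bench import bot
cs=pickle.load(open("/tmp/scene0.pkl","rb")); P=cloud(cs)
D=np.array([.8480,.5299,0]);N=np.array([.5299,-.8480,0])
hsv=cv2.cvtColor(cs["color"],cv2.COLOR_RGB2HSV)
sl=(slice(205,250),slice(432,462))
y=(hsv[...,0]>17)&(hsv[...,0]<33)&(hsv[...,1]>140)
for v in range(205,248,1):
    out=[]
    for u in range(434,460,3):
        p=P[v,u]; out.append(f"{'Y' if y[v,u] else '.'}{p@N:4.0f}/{p[2]:3.0f}")
    print(v,' '.join(out))
im=cs["color"][195:255,415:475,::-1]; cv2.imwrite("pics/sc0c.png",cv2.resize(im,None,fx=10,fy=10,interpolation=cv2.INTER_CUBIC))
E
```

```text
205 . -37/ 56 . -34/ 64 . -36/ 67 . -35/ 73 . -30/ 83 . -36/ 81 . -36/ 86 . -32/ 94 .  34/163
206 . -36/ 54 . -31/ 64 . -34/ 65 . -35/ 69 . -33/ 75 . -33/ 81 . -31/ 87 . -31/ 92 .  41/166
207 . -31/ 55 . -32/ 59 . -31/ 65 . -32/ 69 . -34/ 72 . 132/240 . 130/241 . -34/ 85 .  40/161
208 . -20/ 63 . -32/ 55 . -31/ 61 . -34/ 63 . -36/ 66 . 137/242 . 133/242 . 130/243 .  44/163
209 . -23/ 55 . -24/ 59 . -33/ 55 . -34/ 59 . -34/ 64 .1037/1131 . 137/242 . 135/244 .  46/161
210 . -14/ 61 . -17/ 63 . -24/ 61 . -36/ 53 . -36/ 58 Y 152/250 . 138/240 . 139/246 . 135/245
211 .  -8/ 63 . -20/ 56 . -19/ 62 . -25/ 60 . 154/245 Y 157/252 . 142/242 . 141/244 . 135/242
212 . -14/ 53 . -14/ 58 . -18/ 59 . -19/ 63 . 154/242 Y 157/249 Y 159/255 . 142/242 . 139/244
213 .  -3/ 61 . -10/ 59 . -15/ 59 . -19/ 60 Y 156/241 Y 161/250 Y 158/251 Y 155/252 . 139/240
214 .  -3/ 58 .  -9/ 56 . -12/ 59 . -13/ 62 Y 157/239 Y 170/256 Y 159/249 Y 148/242 . 139/237
215 .  -4/ 53 .  -3/ 59 .  -4/ 62 . -10/ 61 Y 174/253 Y 169/252 Y 161/248 . 154/245 . 137/232
216 .   7/ 61 .   0/ 58 .  -4/ 59 . -10/ 58 Y 172/248 Y 174/254 Y
[... 2244 characters left out ...]
51 . 157/160 .  27/ 22 .   8/  7 .   7/ 11
241 . 158/135 . 156/137 Y 185/174 Y 180/173 . 151/146 . 152/151 .  19/ 10 .  16/ 11 .  12/ 12
242 . 154/127 . 157/135 Y 188/174 Y 156/143 . 155/147 . 152/148 .  21/  8 .  19/ 11 .  10/  7
243 . 155/125 . 156/130 . 156/135 . 157/141 . 154/142 . 150/142 .  30/ 14 .  21/ 10 .  20/ 13
244 . 155/121 . 154/124 . 151/126 . 154/134 . 156/141 . 148/137 .  28/  8 .  23/  8 .  22/ 12
245 . 153/115 . 155/122 . 153/125 . 158/135 . 154/136 . 146/132 .  32/  8 .  29/ 10 .  25/ 12
246 . 156/115 . 158/121 . 152/120 . 155/128 . 153/131 . 143/124 .  41/ 15 .  28/  5 .  28/ 11
247 . 156/111 . 154/114 . 152/116 . 154/124 . 152/126 . 139/116 .  41/ 11 .  36/ 11 .  35/ 14
```

View pics/sc0c.png

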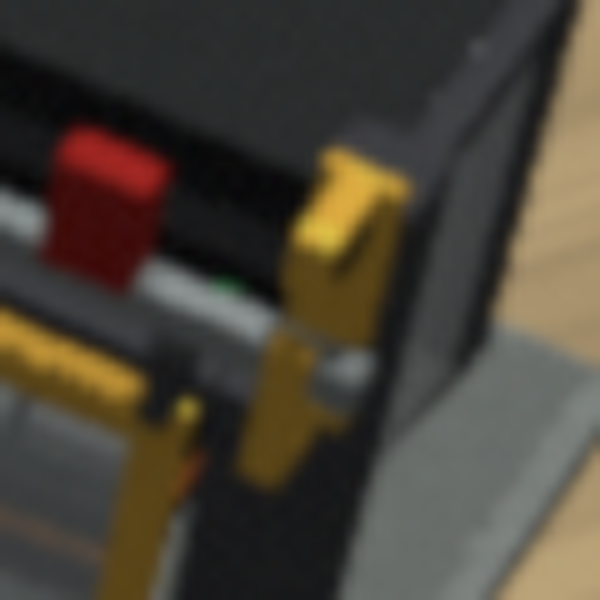

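By depth, the lip top is at about z = 215 and the nose underside at about 235, so first touch should come near a bar angle of 0.21 rad. I'll lift along the bar's arc, quickly at first and then slowly.

```bash
python3 -m jog '{"angular":[[0,0.0955,0],[0,0.191,0],[0,0.191,0],[0,0,0]],"travel":[[-0.0594,0,-0.0224],[-0.119,0,-0.0441],[-0.119,0,-0.0441],[0,0,0]],"fingers":[1,1,1,1]}'; python3 st.py
```

```text
clock: 6.25
eef_pos: [581.3, 164.3, 381.1]
tool_rot: [-0.007, 0.961, 0.274, 0.025]
wrist_force: [0.5, 1.7, 2.0]
width: 0.158
t 6.25 tcp [581.34 164.28 381.13] F d,n,z 1.36 -1.16 1.97 T [ 0.1  -0.01  0.01] w 0.158 j7 -1.58
grasp s,t,z 588.01 168.78 226.34 tilt deg -2.95 yaw 31.87
```

```bash
python3 -m jog '{"angular":[[0,0.191,0],[0,0.191,0],[0,0.191,0],[0,0.191,0],[0,0,0]],"travel":[[-0.119,0,-0.0441],[-0.119,0,-0.0441],[-0.119,0,-0.0441],[-0.119,0,-0.0441],[0,0,0]],"fingers":[1,1,1,1,1]}'; python3 st.py;  python3 -m jog '{"angular":[[0,0.0955,0],[0,0.0955,0],[0,0,0]],"travel":[[-0.0594,0,-0.0224],[-0.0594,0,-0.0224],[0,0,0]],"fingers":[1,1,1]}'; python3 st.py
```

```text
clock: 6.88
eef_pos: [568.9, 156.5, 385.2]
tool_rot: [-0.018, 0.96, 0.274, 0.063]
wrist_force: [2.6, 1.7, 3.2]
width: 0.157
t 6.875 tcp [568.94 156.51 385.25] F d,n,z 3.09 -0.03 3.19 T [ 0.14 -0.04  0.02] w 0.157 j7 -1.56
grasp s,t,z 585.68 168.83 231.58 tilt deg -7.52 yaw 31.87
clock: 7.25
eef_pos: [565.9, 154.6, 386.0]
tool_rot: [-0.021, 0.959, 0.274, 0.072]
wrist_force: [1.6, 0.4, 3.2]
width: 0.159
t 7.25 tcp [565.92 154.65 386.05] F d,n,z 1.6 0.52 3.21 T [ 0.05 -0.02 -0.05] w 0.159 j7 -1.56
grasp s,t,z 585.13 168.81 232.8 tilt deg -8.64 yaw 31.88
```

```bash
for i in 1; do python3 -m jog '{"angular":[[0,0.0477,0],[0,0,0]],"travel":[[-0.0297,0,-0.0113],[0,0,0]],"fingers":[1,1]}' >/dev/null; python3 st.py; done; python3 -m jog '{"angular":[[0,0.0477,0],[0,0,0]],"travel":[[-0.0297,0,-0.0113],[0,0,0]],"fingers":[1,1]}' >/dev/null; python3 st.py; python3 -m jog '{"angular":[[0,0.0477,0],[0,0,0]],"travel":[[-0.0297,0,-0.0113],[0,0,0]],"fingers":[1,1]}' >/dev/null; python3 st.py
```

```text
t 7.5 tcp [565.17 154.18 386.17] F d,n,z 1.63 -0.95 4.17 T [0.01 0.02 0.  ] w 0.152 j7 -1.56
grasp s,t,z 584.97 168.8 233.03 tilt deg -8.91 yaw 31.88
t 7.75 tcp [564.38 153.7  386.38] F d,n,z 2.47 -0.31 4.17 T [ 0.06  0.02 -0.04] w 0.156 j7 -1.56
grasp s,t,z 584.82 168.79 233.38 tilt deg -9.2 yaw 31.88
t 8.0 tcp [563.58 153.18 386.6 ] F d,n,z 1.79 0.13 4.82 T [ 0.03  0.   -0.05] w 0.156 j7 -1.56
grasp s,t,z 584.65 168.82 233.72 tilt deg -9.49 yaw 31.88
```

```bash
python3 - <<'E'
from h import *
from bench import bot
for n in ("wrist","scene"):
    c=bot.camera(n); pickle.dump(c,open(f"/tmp/{n}3.pkl","wb")); 
    im=c["color"][:,:,::-1]
    if n=="scene": im=cv2.resize(im[170:270,370:490],None,fx=5,fy=5,interpolation=cv2.INTER_CUBIC)
    cv2.imwrite(f"pics/{n}3.png",im)
E
python3 st.py
```

```text
t 8.1 tcp [563.6  153.21 386.59] F d,n,z 2.1 0.14 5.53 T [ 0.02  0.01 -0.04] w 0.155 j7 -1.56
grasp s,t,z 584.67 168.8 233.71 tilt deg -9.49 yaw 31.88
```

View pics/wrist3.png

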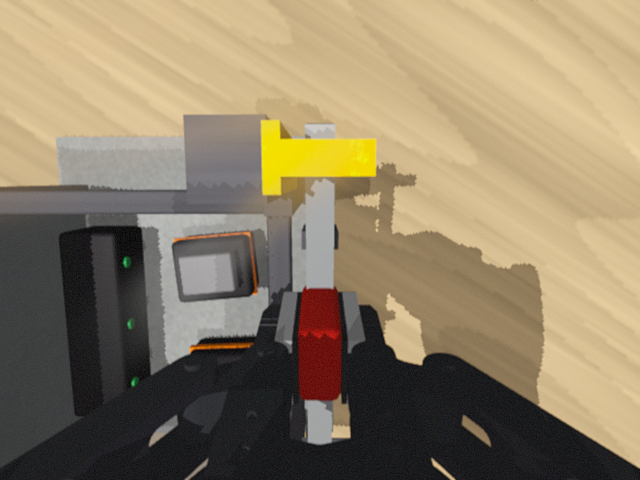

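View pics/scene3.png

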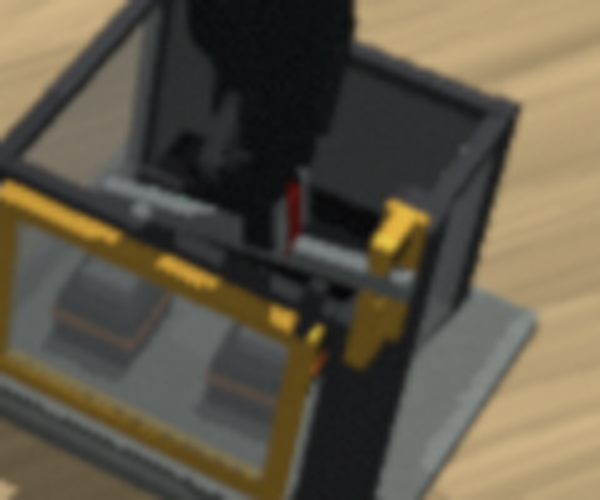

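Geometry looks right: the bar is between lip and nose level, at (320,160) in the wrist view, and held squarely. The vertical force is mostly pivot constraint, so I'll watch the moment about the pivot instead.

```bash
cat >> st.py <<'E'
piv=521*D+168*N+np.array([0,0,200]); r=p-piv
print("M_pivot(lift axis) Nm:",round(float((o["wrist_torque"]+np.cross(r/1000,f))@N),3),"theta",round(float(np.arcsin(Rm[:,2]@D)),4))
E
python3 -m jog '{"angular":[[0,0.0477,0],[0,0,0]],"travel":[[-0.0297,0,-0.0113],[0,0,0]],"fingers":[1,1]}' >/dev/null; python3 st.py; python3 -m jog '{"angular":[[0,0.0477,0],[0,0,0]],"travel":[[-0.0297,0,-0.0113],[0,0,0]],"fingers":[1,1]}' >/dev/null; python3 st.py;
```

```text
t 8.35 tcp [562.79 152.69 386.79] F d,n,z 2.45 -0.41 5.48 T [ 0.02  0.   -0.03] w 0.151 j7 -1.55
grasp s,t,z 584.49 168.82 234.05 tilt deg -9.78 yaw 31.88
M_pivot(lift axis) Nm: -0.241 theta 0.1707
t 8.6 tcp [561.99 152.19 386.95] F d,n,z 1.92 -1.09 5.18 T [ 0.07 -0.    0.03] w 0.156 j7 -1.55
grasp s,t,z 584.3 168.81 234.34 tilt deg -10.06 yaw 31.88
M_pivot(lift axis) Nm: -0.136 theta 0.1756
```

```bash
python3 -m jog '{"angular":[[0,0.0477,0],[0,0,0]],"travel":[[-0.0297,0,-0.0113],[0,0,0]],"fingers":[1,1]}' >/dev/null; python3 st.py
```

```text
t 8.85 tcp [561.21 151.7  387.16] F d,n,z 1.79 -0.03 4.69 T [ 0.   -0.    0.02] w 0.149 j7 -1.55
grasp s,t,z 584.14 168.82 234.68 tilt deg -10.35 yaw 31.88
M_pivot(lift axis) Nm: -0.165 theta 0.1807
```

```bash
python3 -m jog '{"angular":[[0,0.0477,0],[0,0,0]],"travel":[[-0.0297,0,-0.0113],[0,0,0]],"fingers":[1,1]}' >/dev/null; python3 st.py
```

```text
t 9.1 tcp [560.41 151.19 387.33] F d,n,z 1.85 -0.5 4.57 T [-0.01  0.02 -0.04] w 0.157 j7 -1.55
grasp s,t,z 583.96 168.83 235.0 tilt deg -10.64 yaw 31.87
M_pivot(lift axis) Nm: -0.211 theta 0.1857
```

```bash
python3 -m jog '{"angular":[[0,0.0477,0],[0,0,0]],"travel":[[-0.0297,0,-0.0113],[0,0,0]],"fingers":[1,1]}' >/dev/null; python3 st.py
```

```text
t 9.35 tcp [559.63 150.7  387.53] F d,n,z 1.38 0.39 5.17 T [0.03 0.01 0.04] w 0.156 j7 -1.55
grasp s,t,z 583.81 168.84 235.34 tilt deg -10.93 yaw 31.87
M_pivot(lift axis) Nm: -0.079 theta 0.1908
```

```bash
python3 -m jog '{"angular":[[0,0.0477,0],[0,0,0]],"travel":[[-0.0297,0,-0.0113],[0,0,0]],"fingers":[1,1]}' >/dev/null; python3 st.py
```

```text
t 9.6 tcp [558.83 150.21 387.67] F d,n,z 2.53 -0.96 4.22 T [0.05 0.02 0.  ] w 0.159 j7 -1.55
grasp s,t,z 583.62 168.83 235.63 tilt deg -11.21 yaw 31.88
M_pivot(lift axis) Nm: -0.33 theta 0.1957
```

```bash
python3 -m jog '{"angular":[[0,0.0383,0],[0,0,0]],"travel":[[-0.0238,0,-0.009],[0,0,0]],"fingers":[1,1]}' >/dev/null; python3 st.py
```

```text
t 9.85 tcp [558.17 149.83 387.79] F d,n,z 1.73 -0.16 5.12 T [ 0.05  0.01 -0.01] w 0.152 j7 -1.55
grasp s,t,z 583.46 168.8 235.87 tilt deg -11.44 yaw 31.88
M_pivot(lift axis) Nm: -0.144 theta 0.1997
```

```bash
python3 -m jog '{"angular":[[0,0.0383,0],[0,0,0]],"travel":[[-0.0238,0,-0.009],[0,0,0]],"fingers":[1,1]}' >/dev/null; python3 st.py
```

```text
t 10.1 tcp [557.55 149.44 387.94] F d,n,z 2.07 0.23 6.07 T [ 0.04  0.08 -0.  ] w 0.154 j7 -1.55
grasp s,t,z 583.35 168.81 236.15 tilt deg -11.67 yaw 31.88
M_pivot(lift axis) Nm: -0.248 theta 0.2037
```

```bash
python3 -m jog '{"angular":[[0,0.0383,0],[0,0,0]],"travel":[[-0.0238,0,-0.009],[0,0,0]],"fingers":[1,1]}' >/dev/null; python3 st.py
```

```text
t 10.35 tcp [556.9  149.03 388.07] F d,n,z 2.13 -1.0 5.81 T [0.01 0.07 0.  ] w 0.153 j7 -1.55
grasp s,t,z 583.19 168.81 236.4 tilt deg -11.9 yaw 31.88
M_pivot(lift axis) Nm: -0.28 theta 0.2077
```

```bash
python3 -m jog '{"angular":[[0,0.0286,0],[0,0,0]],"travel":[[-0.0178,0,-0.0068],[0,0,0]],"fingers":[1,1]}' >/dev/null; python3 st.py
```

```text
t 10.6 tcp [556.42 148.73 388.17] F d,n,z 1.89 -0.44 5.94 T [ 0.05  0.09 -0.01] w 0.158 j7 -1.55
grasp s,t,z 583.09 168.82 236.6 tilt deg -12.07 yaw 31.88
M_pivot(lift axis) Nm: -0.226 theta 0.2107
```

```bash
python3 -m jog '{"angular":[[0,0,0]],"travel":[[0,0,0]],"fingers":[1]}' >/dev/null; python3 st.py
```

```text
t 10.725 tcp [556.44 148.74 388.14] F d,n,z 1.12 0.19 6.36 T [-0.04  0.07 -0.04] w 0.157 j7 -1.55
grasp s,t,z 583.08 168.81 236.57 tilt deg -12.07 yaw 31.88
M_pivot(lift axis) Nm: -0.106 theta 0.2106
```

```bash
python3 -m jog '{"angular":[[0,0.0286,0],[0,0,0]],"travel":[[-0.0178,0,-0.0068],[0,0,0]],"fingers":[1,1]}' >/dev/null; python3 st.py
```

```text
t 10.975 tcp [555.93 148.47 388.23] F d,n,z 1.4 -0.33 6.63 T [-0.05  0.06  0.01] w 0.151 j7 -1.54
grasp s,t,z 582.97 168.77 236.76 tilt deg -12.24 yaw 31.88
M_pivot(lift axis) Nm: -0.147 theta 0.2137
```

```bash
python3 -m jog '{"angular":[[0,0.0286,0],[0,0,0]],"travel":[[-0.0178,0,-0.0068],[0,0,0]],"fingers":[1,1]}' >/dev/null; python3 st.py
```

```text
t 11.225 tcp [555.46 148.13 388.32] F d,n,z 1.75 0.57 6.23 T [ 0.02  0.03 -0.01] w 0.156 j7 -1.54
grasp s,t,z 582.86 168.81 236.94 tilt deg -12.42 yaw 31.87
M_pivot(lift axis) Nm: -0.172 theta 0.2167
```

```bash
python3 -m jog '{"angular":[[0,0.0286,0],[0,0,0]],"travel":[[-0.0178,0,-0.0068],[0,0,0]],"fingers":[1,1]}' >/dev/null; python3 st.py
```

```text
t 11.475 tcp [554.97 147.85 388.39] F d,n,z 2.04 -0.75 6.46 T [ 0.04  0.07 -0.03] w 0.155 j7 -1.54
grasp s,t,z 582.73 168.79 237.11 tilt deg -12.58 yaw 31.88
M_pivot(lift axis) Nm: -0.245 theta 0.2196
```

```bash
python3 -m jog '{"angular":[[0,0.0286,0],[0,0,0]],"travel":[[-0.0178,0,-0.0068],[0,0,0]],"fingers":[1,1]}' >/dev/null; python3 st.py
```

```text
t 11.725 tcp [554.52 147.56 388.52] F d,n,z 1.18 0.19 4.22 T [ 0.03  0.09 -0.03] w 0.155 j7 -1.54
grasp s,t,z 582.66 168.8 237.35 tilt deg -12.76 yaw 31.88
M_pivot(lift axis) Nm: -0.172 theta 0.2227
```

```bash
python3 -m jog '{"angular":[[0,0.0286,0],[0,0,0]],"travel":[[-0.0178,0,-0.0068],[0,0,0]],"fingers":[1,1]}' >/dev/null; python3 st.py; python3 - <<'E'
from h import *
from bench import bot
n="scene"
c=bot.camera(n); pickle.dump(c,open(f"/tmp/{n}4.pkl","wb")); 
im=c["color"][:,:,::-1]
cv2.imwrite(f"pics/{n}4.png",cv2.resize(im[195:255,415:475],None,fx=10,fy=10,interpolation=cv2.INTER_CUBIC))
E
```

```text
t 11.975 tcp [554.04 147.24 388.6 ] F d,n,z 2.19 0.22 5.71 T [ 0.04  0.04 -0.04] w 0.153 j7 -1.54
grasp s,t,z 582.55 168.82 237.53 tilt deg -12.93 yaw 31.88
M_pivot(lift axis) Nm: -0.273 theta 0.2257
```

View pics/scene4.png

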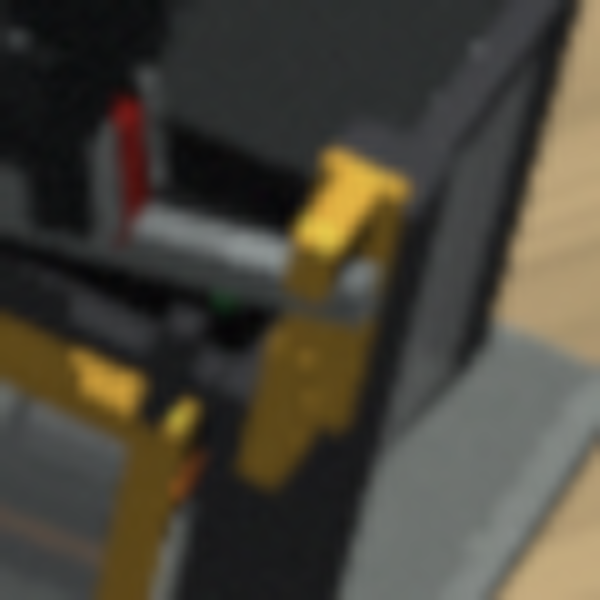

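The bar is now in the mouth between nose and lip, around (310,295) in the crop. I'll keep feeling for the buffer.

```bash
python3 -m jog '{"angular":[[0,0.0286,0],[0,0,0]],"travel":[[-0.0178,0,-0.0068],[0,0,0]],"fingers":[1,1]}' >/dev/null; python3 st.py
```

```text
t 12.275 tcp [553.54 146.95 388.64] F d,n,z 2.26 0.12 5.9 T [ 0.01  0.04 -0.01] w 0.156 j7 -1.54
grasp s,t,z 582.4 168.8 237.67 tilt deg -13.1 yaw 31.88
M_pivot(lift axis) Nm: -0.296 theta 0.2286
```

```bash
python3 -m jog '{"angular":[[0,0.0286,0],[0,0,0]],"travel":[[-0.0178,0,-0.0068],[0,0,0]],"fingers":[1,1]}' >/dev/null; python3 st.py
```

```text
t 12.525 tcp [553.08 146.67 388.74] F d,n,z 0.85 -0.41 5.64 T [ 0.04  0.09 -0.07] w 0.155 j7 -1.54
grasp s,t,z 582.32 168.8 237.88 tilt deg -13.27 yaw 31.88
M_pivot(lift axis) Nm: -0.072 theta 0.2317
```

```bash
python3 -m jog '{"angular":[[0,0.0286,0],[0,0,0]],"travel":[[-0.0178,0,-0.0068],[0,0,0]],"fingers":[1,1]}' >/dev/null; python3 st.py
```

```text
t 12.775 tcp [552.59 146.35 388.83] F d,n,z 1.84 -0.38 5.56 T [0.02 0.09 0.  ] w 0.157 j7 -1.54
grasp s,t,z 582.19 168.82 238.08 tilt deg -13.45 yaw 31.88
M_pivot(lift axis) Nm: -0.27 theta 0.2347
```

```bash
python3 -m jog '{"angular":[[0,0.0286,0],[0,0,0]],"travel":[[-0.0178,0,-0.0068],[0,0,0]],"fingers":[1,1]}' >/dev/null; python3 st.py
```

```text
t 13.025 tcp [552.1  146.04 388.89] F d,n,z 1.69 1.11 6.3 T [-0.01  0.09 -0.02] w 0.155 j7 -1.54
grasp s,t,z 582.05 168.81 238.24 tilt deg -13.61 yaw 31.88
M_pivot(lift axis) Nm: -0.241 theta 0.2376
```

```bash
python3 -m jog '{"angular":[[0,0.0286,0],[0,0,0]],"travel":[[-0.0178,0,-0.0068],[0,0,0]],"fingers":[1,1]}' >/dev/null; python3 st.py
```

```text
t 13.275 tcp [551.67 145.77 388.91] F d,n,z 2.01 -1.0 5.06 T [ 0.03 -0.03 -0.01] w 0.152 j7 -1.54
grasp s,t,z 582.0 168.81 238.38 tilt deg -13.79 yaw 31.87
M_pivot(lift axis) Nm: -0.218 theta 0.2407
```

```bash
python3 -m jog '{"angular":[[0,0.0286,0],[0,0,0]],"travel":[[-0.0178,0,-0.0068],[0,0,0]],"fingers":[1,1]}' >/dev/null; python3 st.py
```

```text
t 13.525 tcp [551.2  145.51 388.96] F d,n,z 3.91 0.19 4.5 T [ 0.06 -0.12 -0.07] w 0.155 j7 -1.54
grasp s,t,z 581.93 168.78 238.54 tilt deg -13.96 yaw 31.88
M_pivot(lift axis) Nm: -0.503 theta 0.2437
```

First touch of the buffer came at about θ = 0.240: the moment jumped by 0.3 N·m, which is about 2.5 N at the catch. I'll back off about 1.2 mm at the grip and then pull very gently.

```bash
python3 -m jog '{"angular":[[0,-0.0668,0],[0,-0.0668,0],[0,-0.0668,0],[0,0,0]],"travel":[[0.0415,0,0.016],[0.0415,0,0.016],[0.0415,0,0.016],[0,0,0]],"fingers":[1,1,1,1]}' >/dev/null; python3 st.py
```

```text
t 14.025 tcp [554.62 147.63 388.48] F d,n,z 2.23 0.27 6.51 T [ 0.04 -0.16 -0.05] w 0.156 j7 -1.54
grasp s,t,z 582.68 168.79 237.28 tilt deg -12.72 yaw 31.88
M_pivot(lift axis) Nm: -0.085 theta 0.222
```

```bash
python3 -m jog '{"angular":[[-0.0085,0,0.0373],[-0.0085,0,0.0373],[0,0,0]],"travel":[[0,0.0156,0],[0,0.0156,0],[0,0,0]],"fingers":[1,1,1]}' >/dev/null; python3 st.py;
```

```text
t 14.4 tcp [555.02 146.89 388.49] F d,n,z 1.98 -1.14 5.46 T [ 0.12 -0.06  0.02] w 0.156 j7 -1.55
grasp s,t,z 582.65 169.89 237.3 tilt deg -12.73 yaw 31.43
M_pivot(lift axis) Nm: -0.108 theta 0.2222
```

```bash
python3 -m jog '{"angular":[[-0.0085,0,0.0373],[-0.0085,0,0.0373],[0,0,0]],"travel":[[0,0.0156,0],[0,0.0156,0],[0,0,0]],"fingers":[1,1,1]}' >/dev/null; python3 st.py;
```

```text
t 14.775 tcp [555.49 146.1  388.48] F d,n,z 2.67 -0.34 5.77 T [ 0.09 -0.11  0.04] w 0.154 j7 -1.56
grasp s,t,z 582.62 171.09 237.29 tilt deg -12.73 yaw 30.97
M_pivot(lift axis) Nm: -0.206 theta 0.2221
```

```bash
python3 -m jog '{"angular":[[-0.0085,0,0.0373],[0,0,0]],"travel":[[0,0.0156,0],[0,0,0]],"fingers":[1,1]}' >/dev/null; python3 st.py;
```

```text
t 15.025 tcp [555.73 145.7  388.49] F d,n,z 2.89 0.03 5.78 T [ 0.12 -0.07  0.05] w 0.154 j7 -1.56
grasp s,t,z 582.61 171.69 237.3 tilt deg -12.73 yaw 30.74
M_pivot(lift axis) Nm: -0.264 theta 0.2221
```

```bash
python3 -m jog '{"angular":[[-0.0085,0,0.0373],[-0.0085,0,0.0373],[0,0,0]],"travel":[[0,0.0156,0],[0,0.0156,0],[0,0,0]],"fingers":[1,1,1]}' >/dev/null; python3 st.py;
```

```text
t 15.4 tcp [556.21 144.89 388.51] F d,n,z 3.17 -0.22 5.11 T [ 0.16 -0.07 -0.02] w 0.155 j7 -1.57
grasp s,t,z 582.58 172.91 237.32 tilt deg -12.72 yaw 30.28
M_pivot(lift axis) Nm: -0.307 theta 0.2221
```

```bash
python3 -m jog '{"angular":[[-0.0211,0,0.0931],[-0.0211,0,0.0931],[-0.0211,0,0.0931]],"travel":[[0,0.039,0],[0,0.039,0],[0,0.039,0]],"fingers":[1,1,1]}' >/dev/null; python3 st.py;
```

```text
t 15.775 tcp [557.92 141.88 388.48] F d,n,z 3.14 0.18 5.73 T [ 0.2  -0.04  0.11] w 0.155 j7 -1.59
grasp s,t,z 582.38 177.39 237.29 tilt deg -12.7 yaw 28.56
M_pivot(lift axis) Nm: -0.294 theta 0.2217
```

```bash
python3 -m jog '{"angular":[[-0.0211,0,0.0931],[-0.0211,0,0.0931],[-0.0211,0,0.0931],[-0.0211,0,0.0931]],"travel":[[0,0.039,0],[0,0.039,0],[0,0.039,0],[0,0.039,0]],"fingers":[1,1,1,1]}' >/dev/null; python3 st.py;
```

```text
t 16.275 tcp [560.14 137.65 388.52] F d,n,z 2.99 0.29 6.14 T [ 0.14 -0.05  0.09] w 0.157 j7 -1.63
grasp s,t,z 581.92 183.54 237.33 tilt deg -12.66 yaw 26.26
M_pivot(lift axis) Nm: -0.282 theta 0.221
```

The bar is clear of the catch with no pull-back force. Now I'll swing the gate steadily.

```bash
cat >> st.py <<'E'
x=np.array([Rm[0,0],Rm[1,0],0]);x/=np.linalg.norm(x); y=np.array([Rm[0,1],Rm[1,1],0]); y/=np.linalg.norm(y)
print("gate frame: Falong",(f@x).round(2),"Fopen",(f@y).round(2),"| opened rad",round(np.radians(31.88)-np.arctan2(Rm[1,0],Rm[0,0]),4))
E
python3 -m jog '{"angular":[[-0.0422,0,0.1862],[-0.0845,0,0.3725],[-0.0845,0,0.3725],[-0.0845,0,0.3725],[-0.0845,0,0.3725],[-0.0845,0,0.3725],[-0.0422,0,0.1862]],"travel":[[-0.0008,0.078,-0.0002],[-0.003,0.156,-0.0007],[-0.003,0.156,-0.0007],[-0.003,0.156,-0.0007],[-0.003,0.156,-0.0007],[-0.003,0.156,-0.0007],[-0.0008,0.078,-0.0002]],"fingers":[1,1,1,1,1,1,1]}' >/dev/null; python3 st.py
```

```text
t 17.15 tcp [569.56 110.84 388.52] F d,n,z 2.0 1.13 5.64 T [ 0.12 -0.1   0.13] w 0.154 j7 -1.83
grasp s,t,z 573.9 219.36 237.34 tilt deg -11.98 yaw 12.46
M_pivot(lift axis) Nm: -0.115 theta 0.2091
gate frame: Falong 2.27 Fopen 0.4 | opened rad 0.3389
```

```bash
python3 -m jog '{"angular":[[-0.0422,0,0.1862],[-0.0845,0,0.3725],[-0.0845,0,0.3725],[-0.0845,0,0.3725],[-0.0845,0,0.3725],[-0.0845,0,0.3725],[-0.0845,0,0.3725],[-0.0845,0,0.3725],[-0.0845,0,0.3725],[-0.0845,0,0.3725],[-0.0845,0,0.3725],[-0.0845,0,0.3725]],"travel":[[-0.0008,0.078,-0.0002],[-0.003,0.156,-0.0007],[-0.003,0.156,-0.0007],[-0.003,0.156,-0.0007],[-0.003,0.156,-0.0007],[-0.003,0.156,-0.0007],[-0.003,0.156,-0.0007],[-0.003,0.156,-0.0007],[-0.003,0.156,-0.0007],[-0.003,0.156,-0.0007],[-0.003,0.156,-0.0007],[-0.003,0.156,-0.0007]],"fingers":[1,1,1,1,1,1,1,1,1,1,1,1]}' >/dev/null; python3 st.py
```

```text
t 18.65 tcp [568.95  57.04 388.56] F d,n,z 0.88 1.98 5.89 T [ 0.13 -0.18  0.22] w 0.156 j7 -2.22
grasp s,t,z 536.37 277.91 237.4 tilt deg -8.78 yaw -13.91
M_pivot(lift axis) Nm: 0.006 theta 0.1533
gate frame: Falong 2.03 Fopen 0.74 | opened rad 0.7992
```

```bash
python3 -m jog '{"angular":[[-0.0845,0,0.3725],[-0.0845,0,0.3725],[-0.0845,0,0.3725],[-0.0845,0,0.3725],[-0.0845,0,0.3725],[-0.0845,0,0.3725],[-0.0845,0,0.3725],[-0.0845,0,0.3725],[-0.0845,0,0.3725],[-0.0845,0,0.3725],[-0.0422,0,0.1862],[0,0,0]],"travel":[[-0.003,0.156,-0.0007],[-0.003,0.156,-0.0007],[-0.003,0.156,-0.0007],[-0.003,0.156,-0.0007],[-0.003,0.156,-0.0007],[-0.003,0.156,-0.0007],[-0.003,0.156,-0.0007],[-0.003,0.156,-0.0007],[-0.003,0.156,-0.0007],[-0.003,0.156,-0.0007],[-0.0008,0.078,-0.0002],[0,0,0]],"fingers":[1,1,1,1,1,1,1,1,1,1,1,1]}' >/dev/null; python3 st.py
```

```text
t 20.15 tcp [547.38  12.49 388.57] F d,n,z -0.57 3.73 6.06 T [-0.16 -0.16  0.03] w 0.154 j7 -2.58
grasp s,t,z 482.17 311.89 237.42 tilt deg -4.21 yaw -37.97
M_pivot(lift axis) Nm: -0.145 theta 0.0734
gate frame: Falong 3.31 Fopen 1.81 | opened rad 1.2192
```

The gate is at about 1.22 rad, but joint 7 is at −2.58 and its limit is −2.76, so I can't keep turning the tool with the gate. I'll lower the bar to its rest, loosen the jaws and push the grip outwards with the inner pad at fixed yaw.

```bash
python3 -m jog '{"angular":[[0,-0.191,0],[0,-0.191,0],[0,-0.191,0],[0,-0.191,0],[0,-0.191,0],[0,-0.191,0],[0,-0.191,0],[0,-0.191,0],[0,-0.191,0],[0,-0.191,0],[0,0,0]],"travel":[[0.1182,0,0.0465],[0.1182,0,0.0465],[0.1182,0,0.0465],[0.1182,0,0.0465],[0.1182,0,0.0465],[0.1182,0,0.0465],[0.1182,0,0.0465],[0.1182,0,0.0465],[0.1182,0,0.0465],[0.1182,0,0.0465],[0,0,0]],"fingers":[1,1,1,1,1,1,1,1,1,1,1]}' >/dev/null; python3 st.py; python3 -c "
from bench import bot
from h import *
o=bot.get_obs(); print(rot(o['tool_rot']).as_matrix().round(4), o['joint_positions'].round(3))"
```

```text
t 21.525 tcp [576.77 -10.04 379.11] F d,n,z 0.34 4.8 5.66 T [-0.62 -0.35  0.31] w 0.158 j7 -2.37
grasp s,t,z 484.68 317.55 224.15 tilt deg -0.33 yaw -37.97
M_pivot(lift axis) Nm: -0.299 theta 0.0058
gate frame: Falong 4.63 Fopen 1.32 | opened rad 1.2192
[[ 0.7881 -0.6153  0.0165]
 [-0.6151 -0.7883 -0.0156]
 [ 0.0226  0.0021 -0.9997]] [ 0.039  0.441 -0.137  1.763  0.094  0.928 -2.374]
```

With the tool upright, joint 7 is back at −2.37. That leaves room to finish the swing while still holding the grip.

```bash
python3 -m jog '{"angular":[[-0.0042,0,0.191],[-0.0084,0,0.382],[-0.0084,0,0.382],[-0.0084,0,0.382],[-0.0084,0,0.382],[-0.0042,0,0.191],[0,0,0]],"travel":[[-0.001,0.1027,0],[-0.0041,0.205,0],[-0.0041,0.205,0],[-0.0041,0.205,0],[-0.0041,0.205,0],[-0.001,0.1027,0],[0,0,0]],"fingers":[1,1,1,1,1,1,1]}' >/dev/null; python3 st.py
```

```text
t 22.4 tcp [555.24 -32.41 379.27] F d,n,z -1.71 6.62 4.62 T [-0.85 -0.47  0.2 ] w 0.155 j7 -2.52
grasp s,t,z 453.9 325.43 224.32 tilt deg -0.09 yaw -49.44
M_pivot(lift axis) Nm: -0.058 theta 0.0015
gate frame: Falong 6.29 Fopen 2.67 | opened rad 1.4193
```

```bash
python3 -m jog '{"angular":[[-0.0042,0,0.191],[-0.0042,0,0.191],[0,0,0]],"travel":[[-0.001,0.1027,0],[-0.001,0.1027,0],[0,0,0]],"fingers":[1,1,1]}' >/dev/null; python3 st.py
```

```text
t 22.775 tcp [550.47 -36.36 379.26] F d,n,z -1.59 6.4 4.69 T [-0.85 -0.43  0.26] w 0.155 j7 -2.55
grasp s,t,z 447.61 326.27 224.31 tilt deg -0.03 yaw -51.73
M_pivot(lift axis) Nm: -0.147 theta 0.0005
gate frame: Falong 6.18 Fopen 2.28 | opened rad 1.4593
```

```bash
python3 -m jog '{"angular":[[-0.0021,0,0.0955],[-0.0021,0,0.0955],[0,0,0]],"travel":[[-0.0003,0.0513,0],[-0.0003,0.0513,0],[0,0,0]],"fingers":[1,1,1]}' >/dev/null; python3 st.py
```

```text
t 23.15 tcp [548.11 -38.15 379.28] F d,n,z -1.37 6.5 3.54 T [-0.89 -0.43  0.26] w 0.152 j7 -2.56
grasp s,t,z 444.62 326.55 224.32 tilt deg -0.01 yaw -52.86
M_pivot(lift axis) Nm: -0.131 theta 0.0002
gate frame: Falong 6.35 Fopen 1.95 | opened rad 1.479
```

```bash
python3 -m jog '{"angular":[[-0.0021,0,0.0955],[0,0,0]],"travel":[[-0.0003,0.0513,0],[0,0,0]],"fingers":[1,1]}' >/dev/null; python3 st.py
```

```text
t 23.4 tcp [547.51 -38.39 379.48] F d,n,z 2.0 6.34 3.0 T [-0.76 -0.91  0.6 ] w 0.154 j7 -2.57
grasp s,t,z 444.27 326.55 224.53 tilt deg -0.12 yaw -53.33
M_pivot(lift axis) Nm: -0.22 theta 0.0021
gate frame: Falong 6.48 Fopen -1.48 | opened rad 1.4871
```

```bash
python3 -m jog '{"angular":[[-0.001,0,0.0477],[0,-0.0955,0],[0,-0.0955,0],[0,0,0]],"travel":[[-0.0001,0.0257,0],[0.059,0,0.023],[0.059,0,0.023],[0,0,0]],"fingers":[1,1,1,1]}' >/dev/null; python3 st.py
```

```text
t 23.9 tcp [549.46 -41.32 378.15] F d,n,z 4.13 7.21 1.72 T [-0.7  -1.24  0.84] w 0.152 j7 -2.55
grasp s,t,z 444.28 326.99 223.15 tilt deg -0.09 yaw -53.55
M_pivot(lift axis) Nm: -0.185 theta 0.0015
gate frame: Falong 7.5 Fopen -3.56 | opened rad 1.4911
```

At the stop: the opening force has reversed from +2 N to −3.6 N and motion has stalled. I'll release now.

```bash
python3 -m jog '{"angular":[[0,0,0],[0,0,0],[0,0,0],[0,0,0],[0,0,0],[0,0,0]],"travel":[[0,0,0],[0,0,0],[0,0,0],[0,0,0],[0,0,0],[0,0,0]],"fingers":[0.6,0.5,0.3,0,0,0]}' >/dev/null; python3 st.py; python3 - <<'E'
from h import *
from bench import bot
c=bot.camera("wrist"); cv2.imwrite("pics/wrist5.png",c["color"][:,:,::-1])
E
```

```text
t 24.65 tcp [548.41 -41.15 378.01] F d,n,z 0.22 -0.26 0.01 T [-0.02 -0.02  0.04] w 0.503 j7 -2.55
grasp s,t,z 443.15 325.95 223.01 tilt deg 0.04 yaw -53.67
M_pivot(lift axis) Nm: -0.036 theta -0.0006
gate frame: Falong -0.25 Fopen -0.24 | opened rad 1.4931
```

View pics/wrist5.png

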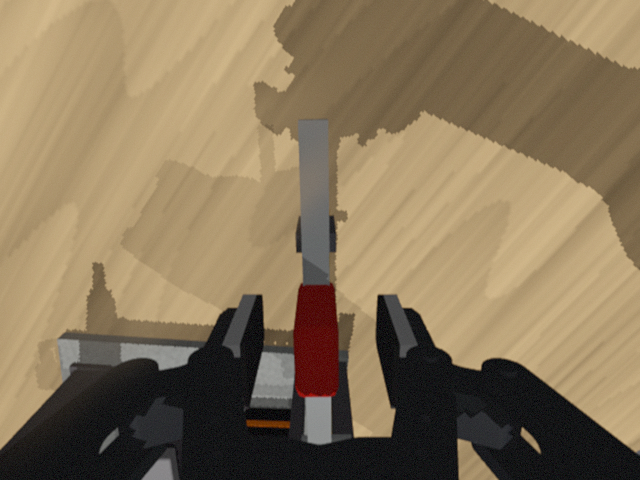

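The jaws are free of the grip, which sits at (316,340), and the force reads zero. I'll retreat straight up.

```bash
python3 -m jog '{"angular":[[0,0,0],[0,0,0],[0,0,0],[0,0,0],[0,0,0],[0,0,0],[0,0,0],[0,0,0]],"travel":[[0,0,-0.3],[0,0,-0.7],[0,0,-1],[0,0,-1],[0,0,-1],[0,0,-0.7],[0,0,-0.3],[0,0,0]],"fingers":[0,0,0,-0.5,-1,-1,-1,-1]}' >/dev/null; python3 st.py; python3 - <<'E'
from h import *
from bench import bot
o=bot.get_obs()
c=bot.camera("wrist"); pickle.dump((c,o),open("/tmp/wrist6.pkl","wb")); cv2.imwrite("pics/wrist6.png",c["color"][:,:,::-1])
c2=bot.camera("scene"); cv2.imwrite("pics/scene6.png",c2["color"][:,:,::-1])
P=cloud(c); R0=rot(o["tool_rot"]).as_matrix(); d=R0[:2,0]; n=R0[:2,1]
b=P[60:330,280:360].reshape(-1,3); b=b[(b[:,2]>202)&(b[:,2]<210)]
S=b[:,:2]@d;T=b[:,:2]@n
k=abs(T-np.median(T))<12; a=np.polyfit(S[k],T[k],1)
for _ in range(3):
    r=T-np.polyval(a,S); k=abs(r)<6; a=np.polyfit(S[k],T[k],1)
yaw=np.degrees(np.arctan2(d[1],d[0])-np.arctan(a[0])); print("bar yaw",yaw,k.sum(),S[k].min(),S[k].max(),"z mean",b[k,2].mean())
zz=np.polyfit(S[k],b[k,2],1); print("bar tilt deg",np.degrees(np.arctan(zz[0])))
print("gate angle from 32.24:",np.radians(32.24-yaw)," from 31.9:",np.radians(31.9-yaw))
E
```

```text
t 25.7 tcp [548.27 -40.69 528.34] F d,n,z -0.39 0.21 -0.08 T [0.01 0.02 0.01] w 1.004 j7 -2.54
grasp s,t,z 443.38 325.56 373.34 tilt deg -0.0 yaw -53.66
M_pivot(lift axis) Nm: 0.117 theta 0.0001
gate frame: Falong 0.18 Fopen 0.41 | opened rad 1.493
bar yaw -52.75113529195412 2354 266.23225325525436 430.8804223576452 z mean 205.15328581897617
bar tilt deg 0.042559184586283785
gate angle from 32.24: 1.4833751458525515  from 31.9: 1.4774410263957707
```

View pics/wrist6.png

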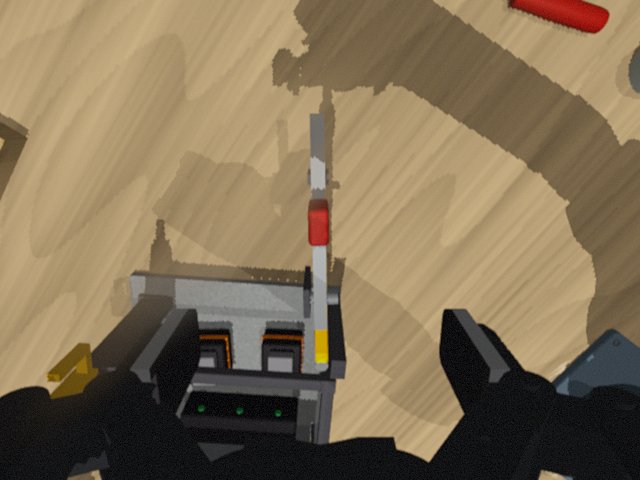

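View pics/scene6.png

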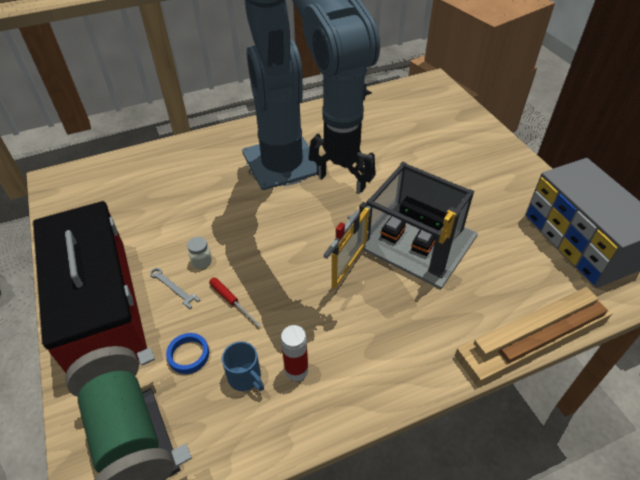

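The gate now stands fully open at (350,250) in the scene view. It measures about 1.48 rad, matching its stop. The bar is level (0.04° tilt, top at z ≈ 205), the packs and bench items look undisturbed, and the robot is clear. I'll hand in.

```bash
python3 -c "
from bench import bot
print(bot.finish_job())"
```

```text
the job is handed in; nothing more can be done
None
```

The gate is fully open at its stop, the bar is back down, and I handed the job in at about 26 s of the 48 s allowed.

- **Latch:** I gripped the red thumb grip on both faces and lifted the bar along its arc in small steps. It touched the rubber buffer at a bar angle of about 0.24 rad, with an estimated 2.5 N at the catch. I then let it down about 1.2 mm at the grip and drew it out between nose and lip, feeling no resistance beyond sensor noise.
- **Swing:** The gate moved at about 0.3 rad/s. I lowered the bar at about 1.22 rad instead of at the stop, because joint 7 was close to its limit with the tool tilted. I kept hold of the grip and finished the swing gently onto the stop, where I felt about 3.5 N.
- **Release:** I lowered the bar the last bit to its rest, opened the jaws and moved straight up.

**Last checks:**
- **Gate angle:** it measured 1.477 to 1.483 rad in the camera, against 1.48 at the stop. The tool itself read 1.49, the difference being play in the grip.
- **Bar and wrist force:** the bar is level, and the wrist force is about zero.
- **Packs and other items:** they look to be where they started. I judged this by eye only and did not measure it.
- **Force reading:** the wrist showed a steady 3 to 7 N while holding the bar, which I put down to slight misalignment with the bar's pivot. I judged the catch contact from the moment about the pivot instead.

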